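Find the rocking corner of the shell stand and press its shim flat

TASK

The base plate of the shell-holding stand rocks on one corner: press down on the plate's corners with the fingertips until you find the one that gives, then press that corner's blue shim tab down flat on the plate, leaving the other three tabs standing up. Last, press the same corner of the plate once more to make sure it is firm, and come away. Do not grip or pull anything, and leave the tin, oyster, peg and opener where they lie.

Things in the scene. Friction and masses are not known exactly. Their poses are not given: they have to be found in the camera images.
- plate: Aluminium base plate of a shell-holding stand, 208 (its x) x 296 (its y) x 10 mm; origin at the centre of its underside, z up; top 26 mm above the bench. On its middle a fixed shell holder (within 40 mm of the centre, 70 mm tall). It sits on a central rubber mount; each corner has a rubber foot over a bench pad hidden below. At one corner, any of the four, the foot hangs 2.3 mm clear.
- corner_a (a point): Point on the plate's bare top face at the corner on the plate's +x, +y side: where to press to feel whether it rocks (26 mm from the plate's long edge, 51 mm from its short end, 36 mm beside the shim tab's middle line). If it is the rocking one it dips 2 mm at about 4.5 N (1 mm at 2 N) and springs back; a firm corner gives under 0.4 mm.
- corner_b (a point): Point on the plate's bare top face at the corner on the plate's +x, -y side: where to press to feel whether it rocks (26 mm from the plate's long edge, 51 mm from its short end, 36 mm beside the shim tab's middle line). If it is the rocking one it dips 2 mm at about 4.5 N (1 mm at 2 N) and springs back; a firm corner gives under 0.4 mm.
- corner_c (a point): Point on the plate's bare top face at the corner on the plate's -x, +y side: where to press to feel whether it rocks (26 mm from the plate's long edge, 51 mm from its short end, 36 mm beside the shim tab's middle line). If it is the rocking one it dips 2 mm at about 4.5 N (1 mm at 2 N) and springs back; a firm corner gives under 0.4 mm.
- corner_d (a point): Point on the plate's bare top face at the corner on the plate's -x, -y side: where to press to feel whether it rocks (26 mm from the plate's long edge, 51 mm from its short end, 36 mm beside the shim tab's middle line). If it is the rocking one it dips 2 mm at about 4.5 N (1 mm at 2 N) and springs back; a firm corner gives under 0.4 mm.
- shim_a_turn (a joint): Angle (rad) of the shim at corner a: about -0.12 to -0.02 at the start (tab standing up, 39 to 45 degrees above the plate), 0.663 = tab pressed flat on the plate. It turns stiffly (3 N at 20 mm from the pin) and stays where it is left.
- shim_a: Blue plastic cam shim at corner a: a thumb tab 15 mm wide, 3 mm thick, reaching 48 mm from its pin. Origin on the pin, 2.4 mm below the plate's top; its -x axis runs along the tab (tab's top face 5.7 mm to its +z side). The pin runs along the plate's y, and the tab lies toward the plate's middle along the plate's x. Pressed flat, the cam below the tab turns down 2.4 mm under the foot's level, takes up the gap and locks.
- seat_a (a point): Point on the plate's top face 20 mm inward of the pin of shim a, under the middle of its tab when that lies flat (tab's top is then 3.3 mm above this point). A closed fingertip coming straight down over this point, from 45 mm or more above, meets the raised tab near its end and folds it flat. Axes as the plate's.
- shim_b_turn (a joint): Angle (rad) of the shim at corner b: about -0.12 to -0.02 at the start (tab standing up, 39 to 45 degrees above the plate), 0.663 = tab pressed flat on the plate. It turns stiffly (3 N at 20 mm from the pin) and stays where it is left.
- shim_b: Blue plastic cam shim at corner b: a thumb tab 15 mm wide, 3 mm thick, reaching 48 mm from its pin. Origin on the pin, 2.4 mm below the plate's top; its -x axis runs along the tab (tab's top face 5.7 mm to its +z side). The pin runs along the plate's y, and the tab lies toward the plate's middle along the plate's x. Pressed flat, the cam below the tab turns down 2.4 mm under the foot's level, takes up the gap and locks.
- seat_b (a point): Point on the plate's top face 20 mm inward of the pin of shim b, under the middle of its tab when that lies flat (tab's top is then 3.3 mm above this point). A closed fingertip coming straight down over this point, from 45 mm or more above, meets the raised tab near its end and folds it flat. Axes as the plate's.
- shim_c_turn (a joint): Angle (rad) of the shim at corner c: about -0.12 to -0.02 at the start (tab standing up, 39 to 45 degrees above the plate), 0.663 = tab pressed flat on the plate. It turns stiffly (3 N at 20 mm from the pin) and stays where it is left.
- shim_c: Blue plastic cam shim at corner c: a thumb tab 15 mm wide, 3 mm thick, reaching 48 mm from its pin. Origin on the pin, 2.4 mm below the plate's top; its -x axis runs along the tab (tab's top face 5.7 mm to its +z side). The pin runs along the plate's y, and the tab lies toward the plate's middle along the plate's x. Pressed flat, the cam below the tab turns down 2.4 mm under the foot's level, takes up the gap and locks.
- seat_c (a point): Point on the plate's top face 20 mm inward of the pin of shim c, under the middle of its tab when that lies flat (tab's top is then 3.3 mm above this point). A closed fingertip coming straight down over this point, from 45 mm or more above, meets the raised tab near its end and folds it flat. Axes as the plate's.
- shim_d_turn (a joint): Angle (rad) of the shim at corner d: about -0.12 to -0.02 at the start (tab standing up, 39 to 45 degrees above the plate), 0.663 = tab pressed flat on the plate. It turns stiffly (3 N at 20 mm from the pin) and stays where it is left.
- shim_d: Blue plastic cam shim at corner d: a thumb tab 15 mm wide, 3 mm thick, reaching 48 mm from its pin. Origin on the pin, 2.4 mm below the plate's top; its -x axis runs along the tab (tab's top face 5.7 mm to its +z side). The pin runs along the plate's y, and the tab lies toward the plate's middle along the plate's x. Pressed flat, the cam below the tab turns down 2.4 mm under the foot's level, takes up the gap and locks.
- seat_d (a point): Point on the plate's top face 20 mm inward of the pin of shim d, under the middle of its tab when that lies flat (tab's top is then 3.3 mm above this point). A closed fingertip coming straight down over this point, from 45 mm or more above, meets the raised tab near its end and folds it flat. Axes as the plate's.
- tin: Open stainless tin, 70 x 95 x 24 mm, standing on the bench beside the plate; origin under its centre. Leave alone.
- oyster: Closed dark brown oyster, 76 mm across, 25 mm high, with a black peg; origin under its centre. Leave alone.
- wedge: Blue plastic shell peg lying on the bench, 32 x 14 x 10 mm; origin under its centre. Leave alone.
- opener: Shell opener lying on the bench: round wooden handle 16 mm thick and a slim steel blade, 164 mm long in all; origin under its middle, blade to its +x. Leave alone.

How it is judged:
By the outcome, as a careful person would: the job done as asked, in the order asked, and still so for the second after the job is handed in, with the robot touching nothing.
It also fails if it takes over 58 s, if anything falls off the work surface, if the arm or the gripper's body presses on something with over 40 N, if the wrist force passes 120 N, or if a joint passes its speed limit or range.

ROBOT

A 7-joint arm with a two-finger parallel gripper is mounted at the origin on the work surface. World frame = base frame: x ahead of the robot, y to its left, z up, the work surface at z = 0. Lengths are in mm, angles in rad, forces in N, time in s.
With the tool pointing down it reaches from about 425 to 1025 mm from the base axis. Payload 3.6 kg.
Tool frame: the origin (TCP) lies on the centre line of the jaws, within the pads' length; the fingertips stand 17 mm ahead of it and the grasp point (between the pads) lies 2 mm behind it; z points along the fingers, y is the direction in which the jaws open and shut (so a half turn about z gives the same grasp; the last joint's range is limited). The gripper opens to 85 mm and grips with 20 to 120 N. Pads are 22 mm wide; open, the fingers measure 114 mm over their backs; the gripper's body (76 mm by 85 mm) begins 54 mm behind the grasp point. The pads swing forward as they close: fully open they stand 13 mm farther back than shut.
Start: joints at [1.069, 0.591, 0.048, 1.609, -0.033, 0.943, -0.034], TCP at [288.196, -665.261, 248.302] pointing down, gripper open.
Joint ranges: [-2.69, 2.69], [-0.47, 2.24], [-1.27, 1.36], [0.19, 2.51], [-1.53, 4.68], [0.08, 2.07], [-3.09, 3.09]. Speed limits (rad/s): [2.57, 2.57, 3.14, 3.14, 3.14, 3.14, 3.14].

INTERFACE

Orientations are given as a rotation vector (axis times angle).
In Python, from workcell import arm gives the robot as it stands. The module is installed in compiled form; this text tells all that it offers.
- The arm moves only by the tool arm_command, never from a script. Its argument "increments" is a list of rows, each a list of 6 numbers: the shift along the tool's x, y, z in m, then the turn, a rotation vector about the tool's x, y, z in degrees. In form: [[tx, ty, tz, ax, ay, az], ...]. A call has exactly 10 rows; each row is the pose to reach, as a shift and turn from the pose commanded when the call began, along the tool's axes at that moment; what a row does not reach only later rows make up. A row lasts 1/8 s, in which the tool goes at most 62.5 mm and 10.7 degrees, less where a joint would pass 70% of its speed; a pose out of reach is approached as far as the arm can. A call with a gripper value outside its range is refused whole. "jaw" is the opening, from 0 (shut) to 1 (fully open), set as the call begins (left out, the last holds). The fingers move at their own pace and stop on an object; "squeeze" is the grip in N (left out, the last holds). Time passes only in rows, so rows that repeat a pose let the fingers close, or fill a call up. It gives the time, the measured TCP pose, the force and the opening at its end, in the units of the state.
- arm.read_state(): the state, without advancing time (a new reading comes with each control period).
- arm.capture(name): name is "scene" or "top" or "wrist"; returns a dict with "color" (480x640x3 uint8, red, green, blue), "intrinsics" (3x3 intrinsics, pixels), "position" and "orientation" of the camera in the world; the wrist camera has in their place "tool_from_camera" (4x4, takes a point from camera to tool coordinates, whose origin is the TCP and whose axes are the flange's). Camera axes: x right, y up, looking along -z (the intrinsics and any distortion apply to the point x, -y, -z); pixel columns grow to the right and rows downward; lengths in mm; the calibration is good to about 2 mm. A picture is of the moment at which its call begins: read the wrist's pose just before it. There is no depth.
- arm.job_done(): hands the job in, once; it reports no verdict.
Trained networks look in a picture, given as the dict that the camera call returned (one of the last four; its "shot" number tells which), for a name from the list of things; names that differ only in an ending like _2 or _b are one class to them, and where a whole thing is asked for, a point or a joint stands for the part that bears it (a point fixed in the world has none). Each returns a list of dicts, best first, with "p" (0 to 1); they miss things now and then, are a little off and sometimes report something else, mostly with a low value. They report only what shows in the picture. A call takes as long as a camera call.
- arm.boxes_of(picture, target): "position" ([column, row] in pixels, amid what is visible of it).
The state is a dict: "clock": time; "joint_pos": joint angles; "joint_vel": joint speeds; "tau": joint torques, N m; "tool_pos": TCP position; "orientation": TCP orientation; "ft_force": force on the tool from outside, world axes, zero at the start; "moment": the same for the moment, N m; "width": opening from 0.0 (shut) to 1.0 (fully open).
Only numpy, scipy, OpenCV 4.12 (cv2) and the standard library are available. Lean on these libraries where they do the work, as an engineer would, in place of code of your own. Each camera call takes 0.05 s, during which the arm holds its last target.

## Working session

There is one attempt and no reset: what is moved stays moved. The work goes in short steps, Python scripts to look and compute and a tool call to move; the robot and the scene stay as the last step left them, time stands still between calls to the robot, and variables do not carry over. Pictures are saved under pics/ and viewed, and the job is handed in when it is done.

Besides the shell and the picture viewer there is one more tool, called after "Request:" as name(argument=value, ...) on one line, values as JSON. arm_command: Moves the arm, as the interface text tells. Its arguments: {"type":"object","properties":{"increments":{"type":"array"},"jaw":{"type":"number"},"squeeze":{"type":"number"}},"required":["increments"]}

```bash
mkdir -p pics
python3 - <<'E'
from workcell import arm
import cv2,numpy as np
s=arm.read_state();print(s)
for n in("scene","top"):
    p=arm.capture(n);cv2.imwrite(f"pics/{n}0.png",p["color"][:,:,::-1])
    print(n,p["intrinsics"],p["position"],p["orientation"],[k for k in p])
    for t in("plate","shim_a","tin"):print(t,[(b["position"],round(b["p"],2)) for b in arm.boxes_of(p,t)])
E
```

```text
{'clock': 0.0, 'joint_pos': array([ 1.06850701,  0.5921223 ,  0.04829289,  1.60981678, -0.03332405,
        0.94271094, -0.03367448]), 'joint_vel': array([-1.40917936e-05, -6.32065945e-04, -7.00839009e-04, -1.67213022e-03,
       -9.77825565e-04,  1.07158479e-03,  1.03822484e-04]), 'tau': array([-1.49756888e-03, -5.48698282e+01,  1.54700987e+00, -1.98125052e+01,
        9.61086393e-03,  8.81733780e-03,  8.25865243e-06]), 'tool_pos': array([ 287.89102248, -664.5313621 ,  247.14050209]), 'orientation': array([-3.07402935e+00, -6.37370493e-01,  8.76291165e-04]), 'ft_force': array([ 0.78771572,  1.24392547, -0.28691437]), 'moment': array([-0.01680485, -0.00566304, -0.00818399]), 'width': 1.0036321400731798}
scene [[476.93800669   0.         318.71419776]
 [  0.         476.93800669 234.37860421]
 [  0.           0.           1.        ]] [990.000147   -87.06529481 676.81641193] [0.52541228 0.38565155 1.23068288] ['color', 'intrinsics', 'position', 'orientation', 'shot']
plate [([333.4, 241.4], 0.82), ([260.8, 276.5], 0.25)]
shim_a [([258.0, 276.2], 0.84), ([254.0, 201.9], 0.52), ([428.5, 257.6], 0.51)]
tin [([452.6, 197.9], 0.57)]
top [[466.43846514   0.         316.64596592]
 [  0.         466.43846514 240.78152187]
 [  0.           0.           1.        ]] [389.69880447  40.07983599 791.42523551] [ 0.2032635  -0.17580848 -1.44172575] ['color', 'intrinsics', 'position', 'orientation', 'shot']
plate [([308.6, 253.4], 0.8)]
shim_a [([218.1, 265.3], 0.71), ([242.9, 185.3], 0.68), ([376.6, 311.7], 0.62), ([395.5, 229.6], 0.43)]
tin [([172.2, 248.9], 0.93), ([308.6, 252.5], 0.72)]
```

View pics/scene0.png

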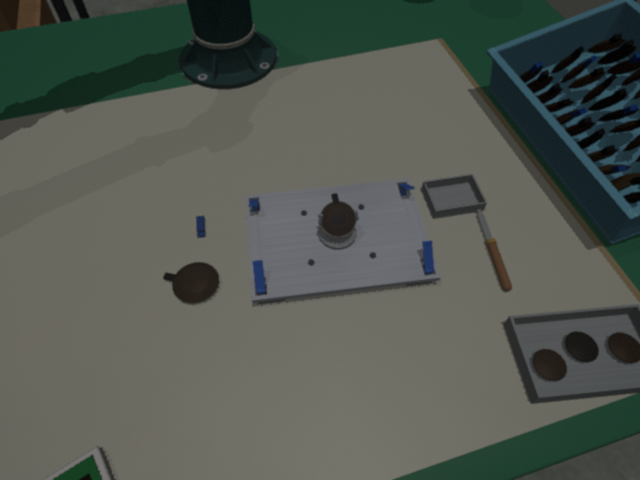

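View pics/top0.png

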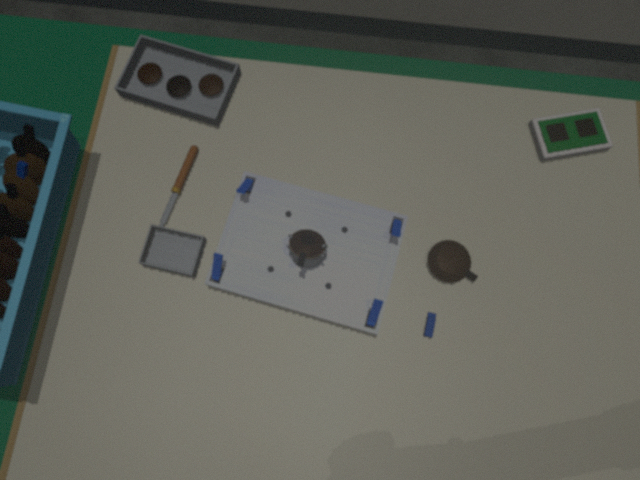

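The plate lies centrally, at about (308,253) in top and (335,240) in scene, with a blue tab at each corner; the tin, opener, oyster and peg lie beside it. Next I fit the plate outline in both views.

```bash
cat > h.py <<'E'
import numpy as np,cv2
from scipy.spatial.transform import Rotation as R
def proj(p,X):
    X=np.atleast_2d(X);c=(X-p["position"])@R.from_rotvec(p["orientation"]).as_matrix()
    q=np.c_[c[:,0],-c[:,1],-c[:,2]]@p["intrinsics"].T
    return q[:,:2]/q[:,2:]
def unproj(p,uv,z):
    uv=np.atleast_2d(uv);d=np.c_[uv,np.ones(len(uv))]@np.linalg.inv(p["intrinsics"]).T
    d=np.c_[d[:,0],-d[:,1],-d[:,2]]@R.from_rotvec(p["orientation"]).as_matrix().T
    return p["position"]+d*((z-p["position"][2])/d[:,2])[:,None]
E
python3 - <<'E'
from h import *
from workcell import arm
import pickle
for n in("scene","top"):
    p=arm.capture(n);pickle.dump(p,open(n+".pkl","wb"))
    im=p["color"].astype(int)
    for uv in ([(280,230),(220,320)] if n=="scene" else [(260,230),(450,350)]):print(n,im[uv[1],uv[0]])
    m=((im[:,:,2]-im[:,:,0])>0).astype(np.uint8)
    m=cv2.morphologyEx(m,cv2.MORPH_CLOSE,np.ones((5,5)))
    cs,_=cv2.findContours(m,0,2)
    c0=(335,240) if n=="scene" else (308,253)
    c=[c for c in cs if cv2.pointPolygonTest(c,c0,False)>0]
    for c in c:
        print(cv2.contourArea(c));h=cv2.convexHull(c);q=cv2.approxPolyDP(h,12,True)[:,0]
        print(q.tolist());w=unproj(p,q,26);print(w.round(1))
        print(np.linalg.norm(w-np.roll(w,1,0),axis=1).round(1))
    x0,y0,x1,y1=(235,170,445,305) if n=="scene" else (200,165,415,345)
    cr=cv2.resize(p["color"][y0:y1,x0:x1,::-1],None,fx=3.3,fy=3.3,interpolation=cv2.INTER_CUBIC)
    cv2.imwrite(f"pics/{n}_crop.png",cr)
E
```

```text
scene [107 108 114]
scene [109 108  99]
18595.0
[[414, 186], [438, 279], [252, 300], [245, 196]]
[[504.8 242.3  26. ]
 [691.8 201.1  26. ]
 [642.3 -84.7  26. ]
 [438.9 -52.1  26. ]]
[301.7 191.5 290.1 206. ]
top [123 120 123]
top [121 119 109]
16939.5
[[244, 172], [406, 216], [375, 334], [206, 283]]
[[688.5 207.4  26. ]
 [642.1 -81.2  26. ]
 [437.8 -46.5  26. ]
 [486.5 238.6  26. ]]
[204.3 292.3 207.2 289.3]
```

View pics/scene_crop.png

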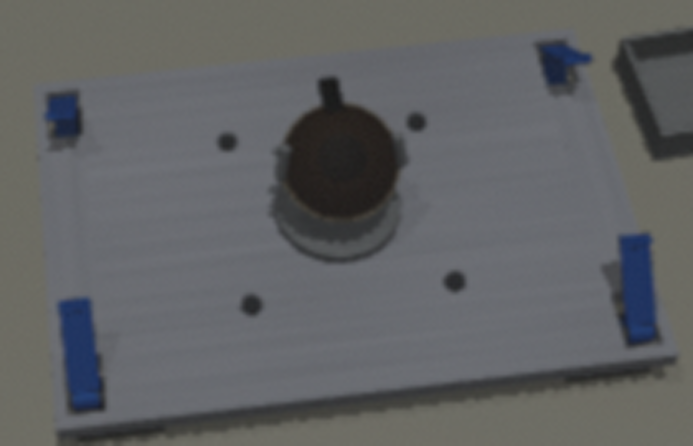

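View pics/top_crop.png

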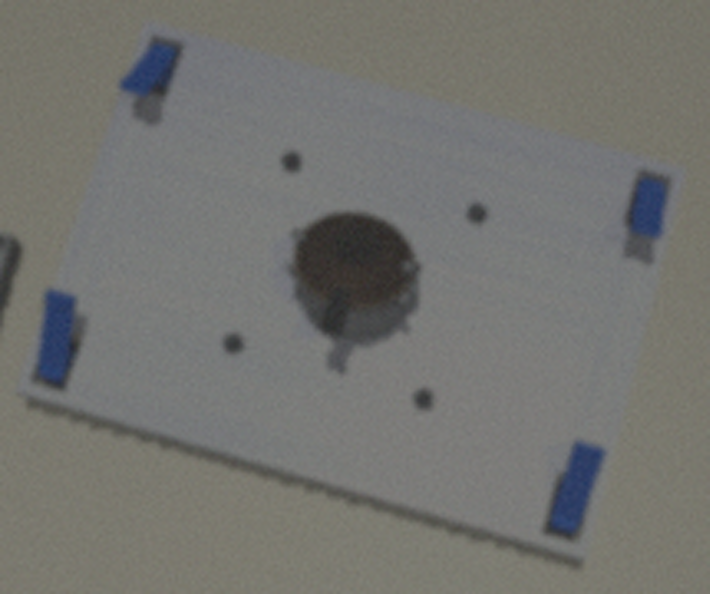

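Run:
```python
from h import *
import pickle
from scipy.optimize import least_squares
S=pickle.load(open("scene.pkl","rb"));T=pickle.load(open("top.pkl","rb"))
f=lambda a,o:np.array(a)/3.3+o-0.35
s=f([(580,35),(673,355),(57,430),(38,85)],(235,170))
t=f([(22,392),(148,25),(685,170),(582,556)],(200,165))
# world order: (-x,+y) ,(+x,+y),(+x,-y),(-x,-y)
L=np.array([[-104,148],[104,148],[104,-148],[-104,-148]])
def W(v,L=L,z=26):
    c,sn=np.cos(v[2]),np.sin(v[2]);return np.c_[L@np.array([[c,sn],[-sn,c]])+v[:2],np.full(len(L),z)]
def fit(ps):
    return least_squares(lambda v:np.concatenate([(proj(p,W(v))-q).ravel() for p,q in ps]),[565,78,-.1],x_scale=[1,1,.01])
for ps in([(S,s)],[(T,t)],[(S,s),(T,t)]):
    r=fit(ps);print(r.x.round(3),r.fun.round(1))
v=r.x;np.save("plate.npy",v)
C=np.array([[78,97],[78,-97],[-78,97],[-78,-97]]);print("corners",W(v,C).round(1))
for n,p,(x0,y0) in(("scene",S,(235,170)),("top",T,(200,165))):
    cr=cv2.imread(f"pics/{n}_crop.png")
    for P,col in((W(v),(0,0,255)),(W(v,C),(0,255,0)),(W(v,np.array([[60,133],[60,-133],[-60,133],[-60,-133]])),(0,255,255))):
        for u in proj(p,P):cv2.circle(cr,tuple(int(a) for a in (u-[x0,y0]+.35)*3.3),3,col,-1)
    cv2.imwrite(f"pics/{n}_chk.png",cr)
```

```text
[ 5.64338e+02  7.75860e+01 -1.72000e-01] [-0.8 -1.2  2.1  1.2 -0.9 -0.2 -0.5 -0.6]
[ 5.64155e+02  7.84030e+01 -1.61000e-01] [-2.   0.1 -0.5 -1.4  0.7 -0.5  1.7  1.2]
[ 5.64212e+02  7.80030e+01 -1.66000e-01] [-1.1 -1.6  2.5  0.6 -0.2  0.1 -0.6 -0.3 -1.9 -0.4  0.1 -1.7  1.1 -0.
  1.6  1.6]
corners [[657.2 160.7  26. ]
 [625.1 -30.6  26. ]
 [503.4 186.6  26. ]
 [471.2  -4.7  26. ]]
```

View pics/top_chk.png

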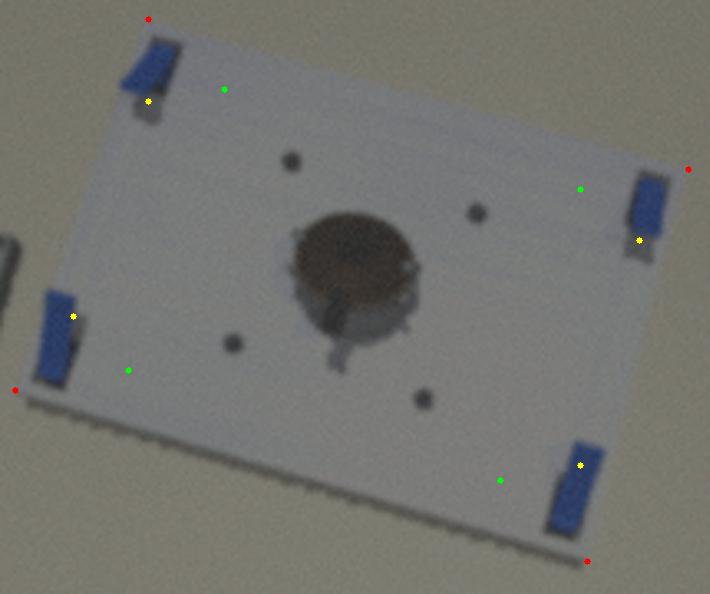

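View pics/scene_chk.png

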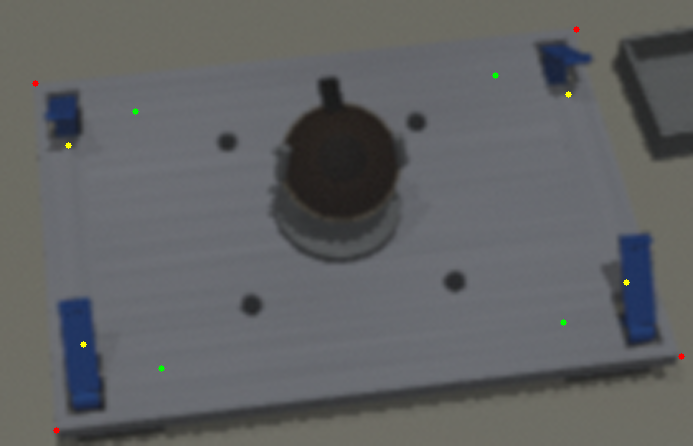

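```bash
cat >> h.py <<'E'
V=np.load("plate.npy")
def plate(x,y,z):
    c,s=np.cos(V[2]),np.sin(V[2]);return np.array([V[0]+c*x-s*y,V[1]+s*x+c*y,z])
def inc(cmd,rv,target,xdir=None):
    M=R.from_rotvec(rv);d=M.inv().apply(np.array(target)-cmd)/1000
    a=np.zeros(3)
    if xdir is not None:
        x=np.array([xdir[0],xdir[1],0]);x/=np.linalg.norm(x);z=np.array([0,0,-1.]);y=np.cross(z,x)
        a=(M.inv()*R.from_matrix(np.c_[x,y,z])).as_rotvec(degrees=True)
    return d.round(4),a.round(2)
E
python3 - <<'E'
from h import *
cmd=np.array([288.196,-665.261,248.302]);rv=np.array([-3.07402935e+00, -6.37370493e-01,0])
print(R.from_rotvec(rv).as_matrix().round(3))
for sg in(1,-1):
    print(inc(cmd,rv,plate(78,-97,100),sg*(plate(1,0,0)-plate(0,0,0))))
E
```

```text
[[ 0.918  0.398 -0.   ]
 [ 0.398 -0.918  0.002]
 [ 0.    -0.002 -1.   ]]
(array([ 0.5614, -0.4481,  0.1495]), array([-1.300e-01,  1.000e-02,  3.296e+01]))
(array([ 0.5614, -0.4481,  0.1495]), array([-1.0000e-02, -1.7000e-01, -1.4704e+02]))
```

Request:
arm_command(increments=[[0.056,-0.045,0.01,0,0,3.3],[0.112,-0.09,0.02,0,0,6.6],[0.168,-0.134,0.03,0,0,9.9],[0.224,-0.179,0.04,0,0,13.2],[0.28,-0.224,0.05,0,0,16.5],[0.336,-0.269,0.06,0,0,19.8],[0.392,-0.314,0.07,0,0,23.1],[0.448,-0.358,0.08,0,0,26.4],[0.504,-0.403,0.09,0,0,29.7],[0.561,-0.448,0.1,0,0,33]], jaw=0)

```text
clock: 1.75
tool_pos: [579.5, -116.7, 162.1]
orientation: [3.13, -0.265, 0.002]
ft_force: [1.3, -1.1, -0.6]
width: 0.001
```

Run:
```python
from h import *
from workcell import arm
s=arm.read_state();print(s["clock"],s["tool_pos"],s["orientation"],s["joint_pos"].round(2),s["ft_force"],s["width"])
p=arm.capture("scene");cv2.imwrite("pics/s1.png",p["color"][:,:,::-1])
```

```text
1.75 [ 579.50435945 -116.69653775  162.11928534] [ 3.13015654e+00 -2.65279193e-01  1.89839052e-03] [-0.01  0.54  0.18  1.99 -0.16  0.62 -1.46] [ 1.34525087 -1.12300747 -0.58093683] 0.0013083149729201532
```

View pics/s1.png

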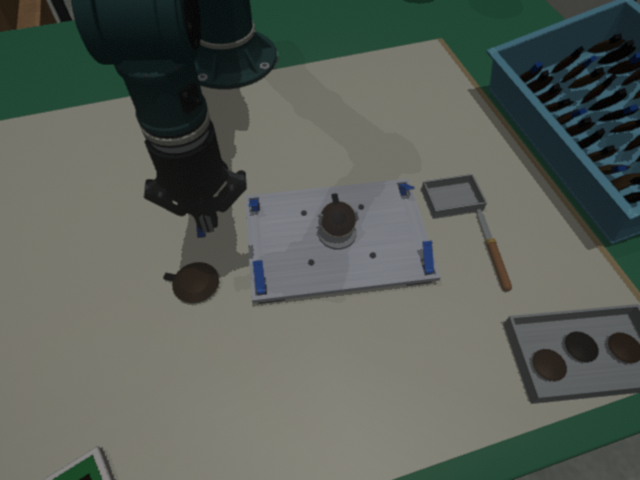

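Request:
arm_command(increments=[[0,0,0,0,0,0],[0,0,0,0,0,0],[0,0,0,0,0,0],[0,0,0,0,0,0],[0,0,0,0,0,0],[0,0,0,0,0,0],[0,0,0,0,0,0],[0,0,0,0,0,0],[0,0,0,0,0,0],[0,0,0,0,0,0]])

```text
clock: 3.05
tool_pos: [578.3, -118.3, 162.0]
orientation: [3.131, -0.262, -0.0]
ft_force: [-0.6, 0.0, -0.7]
width: 0.002
```

```bash
cat > nx.py <<'E'
import sys
from h import *
from workcell import arm
s=arm.read_state();print(round(s["clock"],2),s["tool_pos"].round(2),s["orientation"].round(3),"F",s["ft_force"].round(2))
if len(sys.argv)>1:
    x,y,z=map(float,sys.argv[1:4]);t=plate(x,y,z);print("tgt",t.round(1),*inc(s["tool_pos"],s["orientation"],t,plate(1,0,0)-plate(0,0,0)))
E
python3 nx.py 78 -97 75
```

```text
3.05 [ 578.27 -118.35  161.98] [ 3.131 -0.262 -0.   ] F [-0.6   0.   -0.68]
tgt [625.1 -30.6  75. ] [ 0.0316 -0.0943  0.087 ] [ 0.    0.   -0.04]
```

Request:
arm_command(increments=[[0.016,-0.047,0,0,0,0],[0.032,-0.094,0.01,0,0,0],[0.032,-0.094,0.04,0,0,0],[0.032,-0.094,0.07,0,0,0],[0.032,-0.094,0.087,0,0,0],[0.032,-0.094,0.1,0,0,0],[0.032,-0.094,0.107,0,0,0],[0.032,-0.094,0.109,0,0,0],[0.032,-0.094,0.111,0,0,0],[0.032,-0.094,0.111,0,0,0]])

```text
clock: 4.3
tool_pos: [625.8, -31.1, 51.4]
orientation: [-3.131, 0.262, -0.001]
ft_force: [0.7, 0.2, 0.1]
width: 0.0
```

```bash
python3 nx.py 78 -97 46
python3 - <<'E'
from h import *
from workcell import arm
for n in("scene","top"):
    p=arm.capture(n);c=p["color"][:,:,::-1];c=c[170:305,205:445] if n=="scene" else c[165:345,200:440]
    cv2.imwrite(f"pics/{n}2.png",cv2.resize(c,None,fx=3.3,fy=3.3,interpolation=cv2.INTER_CUBIC))
E
```

```text
4.3 [625.76 -31.06  51.43] [-3.131e+00  2.620e-01 -1.000e-03] F [0.69 0.21 0.11]
tgt [625.1 -30.6  46. ] [-0.0008 -0.0004  0.0054] [-0.01 -0.04 -0.05]
```

View pics/scene2.png

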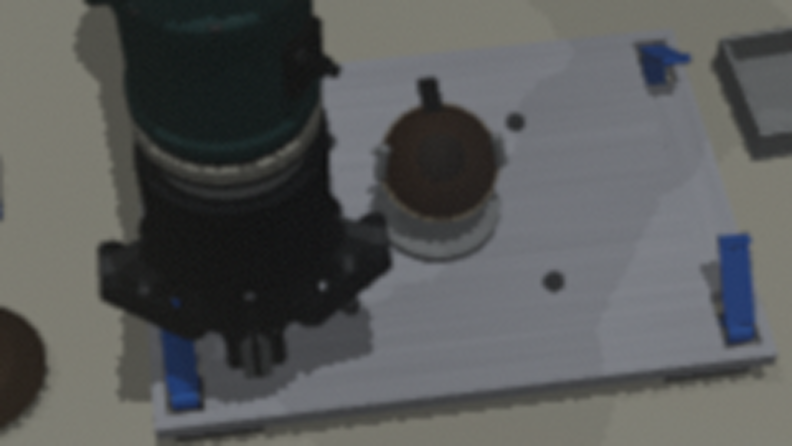

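View pics/top2.png

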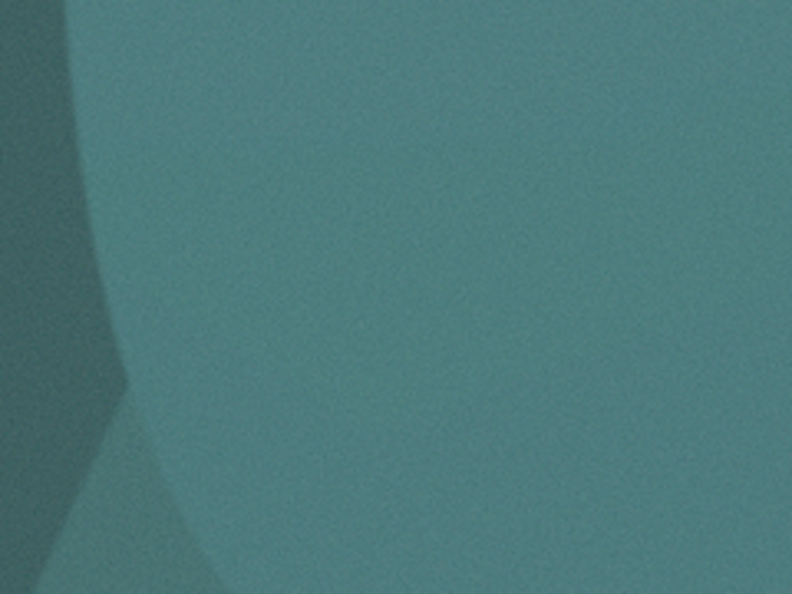

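The closed fingertips are over bare plate at the near-right corner, between the tab and the holder, and the tab is untouched. I press down in small steps.

Request:
arm_command(increments=[[-0.001,0,0.002,0,0,0],[-0.001,0,0.004,0,0,0],[-0.001,0,0.006,0,0,0],[-0.001,0,0.007,0,0,0],[-0.001,0,0.0075,0,0,0],[-0.001,0,0.008,0,0,0],[-0.001,0,0.0085,0,0,0],[-0.001,0,0.009,0,0,0],[-0.001,0,0.009,0,0,0],[-0.001,0,0.009,0,0,0]])

```text
clock: 5.65
tool_pos: [624.5, -30.9, 42.8]
orientation: [-3.13, 0.262, -0.0]
ft_force: [-1.3, -0.6, 5.6]
width: -0.001
```

```bash
python3 nx.py
```

```text
5.65 [624.53 -30.93  42.8 ] [-3.13   0.262 -0.   ] F [-1.3  -0.59  5.64]
```

Request:
arm_command(increments=[[0,0,0.0005,0,0,0],[0,0,0.001,0,0,0],[0,0,0.0015,0,0,0],[0,0,0.002,0,0,0],[0,0,0.002,0,0,0],[0,0,0.002,0,0,0],[0,0,0.002,0,0,0],[0,0,0.002,0,0,0],[0,0,0.002,0,0,0],[0,0,0.002,0,0,0]])

```text
clock: 6.9
tool_pos: [624.6, -31.0, 42.5]
orientation: [-3.13, 0.263, -0.0]
ft_force: [-3.6, 0.8, 17.9]
width: 0.003
```

```bash
python3 nx.py
```

```text
6.9 [624.6  -30.96  42.49] [-3.13   0.263 -0.   ] F [-3.65  0.82 17.89]
```

That corner is firm: z changed only 0.3 mm for a rise from 5.6 to 17.9 N. Next is the plate's +x,+y corner.

Request:
arm_command(increments=[[0,0,-0.03,0,0,0],[0,0,-0.06,0,0,0],[0,-0.045,-0.07,0,0,0],[0,-0.095,-0.07,0,0,0],[0,-0.145,-0.07,0,0,0],[0,-0.185,-0.07,0,0,0],[0,-0.194,-0.06,0,0,0],[0,-0.194,-0.04,0,0,0],[0,-0.194,-0.02,0,0,0],[0,-0.194,-0.012,0,0,0]])

```text
clock: 8.15
tool_pos: [655.2, 157.6, 49.5]
orientation: [3.128, -0.267, -0.006]
ft_force: [0.1, 0.2, -0.0]
width: -0.004
```

```bash
python3 nx.py 78 97 42
```

```text
8.15 [655.22 157.6   49.51] [ 3.128 -0.267 -0.006] F [ 0.1   0.22 -0.  ]
tgt [657.2 160.7  42. ] [ 0.0014 -0.0035  0.0075] [ 0.16  0.2  -0.21]
```

Request:
arm_command(increments=[[0,0,0.002,0,0,0],[0,0,0.004,0,0,0],[0,0,0.005,0,0,0],[0,0,0.006,0,0,0],[0,0,0.007,0,0,0],[0,0,0.008,0,0,0],[0,0,0.009,0,0,0],[0,0,0.0095,0,0,0],[0,0,0.0095,0,0,0],[0,0,0.0095,0,0,0]])

```text
clock: 9.4
tool_pos: [656.8, 160.5, 42.9]
orientation: [-3.13, 0.262, -0.0]
ft_force: [-1.5, -0.2, 4.4]
width: -0.001
```

```bash
python3 nx.py 78 97 42
```

```text
9.4 [656.76 160.46  42.87] [-3.13   0.262 -0.   ] F [-1.48 -0.22  4.4 ]
tgt [657.2 160.7  42. ] [ 0.0004 -0.0004  0.0009] [-0.01 -0.   -0.05]
```

Request:
arm_command(increments=[[0,0,0.0005,0,0,0],[0,0,0.001,0,0,0],[0,0,0.0015,0,0,0],[0,0,0.002,0,0,0],[0,0,0.002,0,0,0],[0,0,0.002,0,0,0],[0,0,0.002,0,0,0],[0,0,0.002,0,0,0],[0,0,0.002,0,0,0],[0,0,0.002,0,0,0]])

```text
clock: 10.65
tool_pos: [656.9, 160.4, 42.6]
orientation: [-3.13, 0.262, 0.0]
ft_force: [-4.7, -1.0, 14.9]
width: -0.001
```

```bash
python3 nx.py -78 97 42
```

```text
10.65 [656.86 160.44  42.58] [-3.13   0.262  0.   ] F [-4.66 -0.95 14.89]
tgt [503.4 186.6  42. ] [-0.1557 -0.0002  0.0006] [-0.03  0.01 -0.06]
```

This one is firm too. Next is the −x,+y corner.

Request:
arm_command(increments=[[0,0,-0.03,0,0,0],[0,0,-0.06,0,0,0],[-0.045,0,-0.06,0,0,0],[-0.09,0,-0.06,0,0,0],[-0.135,0,-0.06,0,0,0],[-0.156,0,-0.05,0,0,0],[-0.156,0,-0.035,0,0,0],[-0.156,0,-0.02,0,0,0],[-0.156,0,-0.012,0,0,0],[-0.156,0,-0.012,0,0,0]])

```text
clock: 11.9
tool_pos: [503.5, 185.8, 51.5]
orientation: [3.13, -0.264, -0.001]
ft_force: [-0.2, 0.3, -0.4]
width: 0.001
```

Request:
arm_command(increments=[[0,0,0.002,0,0,0],[0,0,0.004,0,0,0],[0,0,0.005,0,0,0],[0,0,0.006,0,0,0],[0,0,0.007,0,0,0],[0,0,0.008,0,0,0],[0,0,0.009,0,0,0],[0,0,0.0095,0,0,0],[0,0,0.0095,0,0,0],[0,0,0.0095,0,0,0]])

```text
clock: 13.15
tool_pos: [503.0, 186.4, 43.0]
orientation: [-3.131, 0.262, -0.0]
ft_force: [-0.0, 0.1, 0.4]
width: -0.003
```

```bash
python3 nx.py -78 97 42
```

```text
13.15 [502.96 186.38  43.04] [-3.131  0.262 -0.   ] F [-0.05  0.15  0.43]
tgt [503.4 186.6  42. ] [ 0.0003 -0.0003  0.001 ] [-0.   -0.   -0.04]
```

Request:
arm_command(increments=[[0,0,0.0005,0,0,0],[0,0,0.001,0,0,0],[0,0,0.0015,0,0,0],[0,0,0.002,0,0,0],[0,0,0.002,0,0,0],[0,0,0.002,0,0,0],[0,0,0.002,0,0,0],[0,0,0.002,0,0,0],[0,0,0.002,0,0,0],[0,0,0.002,0,0,0]])

```text
clock: 14.4
tool_pos: [502.9, 186.5, 41.0]
orientation: [-3.131, 0.262, 0.0]
ft_force: [-0.9, 0.4, 3.9]
width: 0.002
```

```bash
python3 nx.py -78 97 42
```

```text
14.4 [502.85 186.47  41.03] [-3.131  0.262  0.   ] F [-0.92  0.4   3.87]
tgt [503.4 186.6  42. ] [ 0.0005 -0.0002 -0.001 ] [-0.    0.01 -0.03]
```

Corner c gives: about 2 mm at 3.9 N. Now I measure where the tabs sit, from the earlier pictures.

Run:
```python
from h import *
import pickle
S=pickle.load(open("scene.pkl","rb"));T=pickle.load(open("top.pkl","rb"))
def toplate(w):
    c,s=np.cos(V[2]),np.sin(V[2]);d=w[:,:2]-V[:2];return np.c_[d[:,0]*c+d[:,1]*s,-d[:,0]*s+d[:,1]*c]
f=lambda a,o:np.array(a)/3.3+o-0.35
# tips of tabs c,d,a,b
tt=f([(60,291),(590,448),(137,90),(643,237)],(200,165))
tb=f([(50,384),(564,534),(166,42),(655,173)],(200,165))
print("tip top c,d,a,b",toplate(unproj(T,tt,60)).round(1).tolist())
print("base top",toplate(unproj(T,tb,27)).round(1).tolist())
st=f([(576,57),(62,100),(636,238),(76,302)],(235,170))
sb=f([(555,82),(66,135),(642,340),(86,405)],(235,170))
print("tip scene",toplate(unproj(S,st,60)).round(1).tolist())
print("base scene a,b",toplate(unproj(S,sb,27)).round(1).tolist())
# overlay model for pin at x=92
for n,p,o in(("top",T,(200,165)),("scene",S,(235,170))):
    cr=cv2.imread(f"pics/{n}_crop.png")
    for sx in(1,-1):
        for sy in(1,-1):
            for xp,col in((92,(0,255,255)),):
                e=.73;pts=[]
                for L,w in((0,-7.5),(48,-7.5),(48,7.5),(0,7.5)):
                    dx=L*np.cos(e)-5.7*np.sin(e);dz=L*np.sin(e)+5.7*np.cos(e)
                    pts.append(plate(sx*(xp-dx),sy*133+w,23.6+dz))
                u=((proj(p,np.array(pts))-o+.35)*3.3).astype(int)
                cv2.polylines(cr,[u],True,col,1)
    cv2.imwrite(f"pics/{n}_tab.png",cr)
```

```text
tip top c,d,a,b [[-54.5, 134.5], [-55.3, -132.3], [54.3, 131.8], [52.2, -131.1]]
base top [[-96.0, 132.4], [-94.6, -133.7], [94.2, 134.7], [97.1, -131.5]]
tip scene [[-57.0, 130.8], [-63.0, -132.6], [56.4, 132.1], [57.3, -132.7]]
base scene a,b [[-68.3, 127.4], [-66.6, -133.9], [93.1, 131.5], [93.2, -133.6]]
```

View pics/top_tab.png

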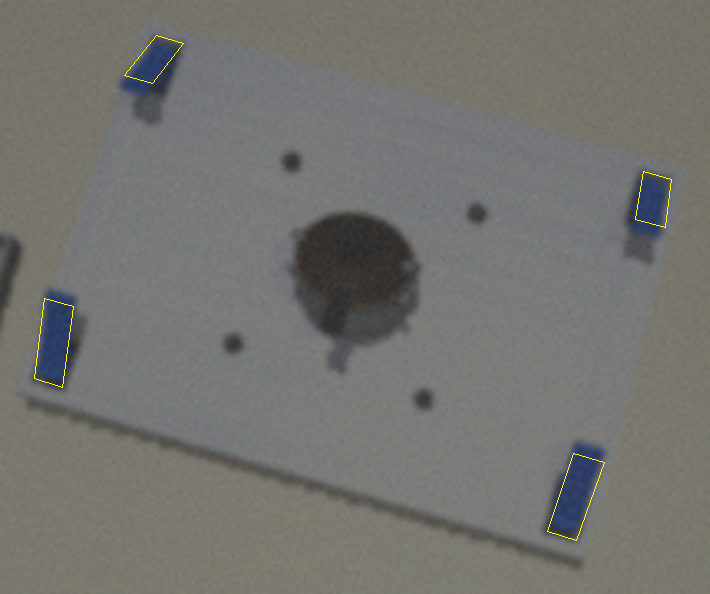

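View pics/scene_tab.png

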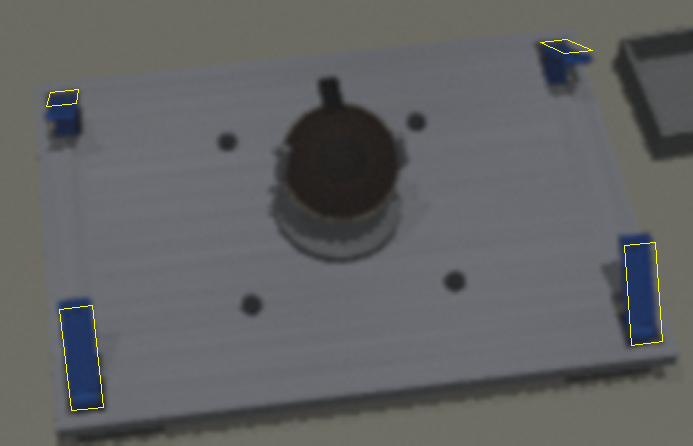

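Request:
arm_command(increments=[[0,0,0.0005,0,0,0],[0,0,0.001,0,0,0],[0,0,0.001,0,0,0],[0,0,0.001,0,0,0],[0,0,-0.015,0,0,0],[0,0,-0.045,0,0,0],[0,0,-0.07,0,0,0],[0.006,-0.02,-0.07,0,0,0],[0.011,-0.036,-0.07,0,0,0],[0.011,-0.036,-0.07,0,0,0]])

```text
clock: 15.65
tool_pos: [520.3, 222.6, 110.2]
orientation: [-3.13, 0.257, -0.0]
ft_force: [0.6, 0.1, -0.4]
width: 0.0
```

```bash
python3 nx.py -67.5 133 90
python3 - <<'E'
from h import *
from workcell import arm
for n in("scene","wrist"):
    p=arm.capture(n);c=p["color"][:,:,::-1]
    if n=="scene":c=cv2.resize(c[140:305,265:505],None,fx=3.3,fy=3.3,interpolation=cv2.INTER_CUBIC)
    cv2.imwrite(f"pics/{n}3.png",c)
E
```

```text
15.65 [520.29 222.6  110.23] [-3.13   0.257 -0.   ] F [ 0.64  0.11 -0.43]
tgt [519.7 220.3  90. ] [-0.0002  0.0023  0.0202] [-0.04 -0.    0.15]
```

View pics/scene3.png

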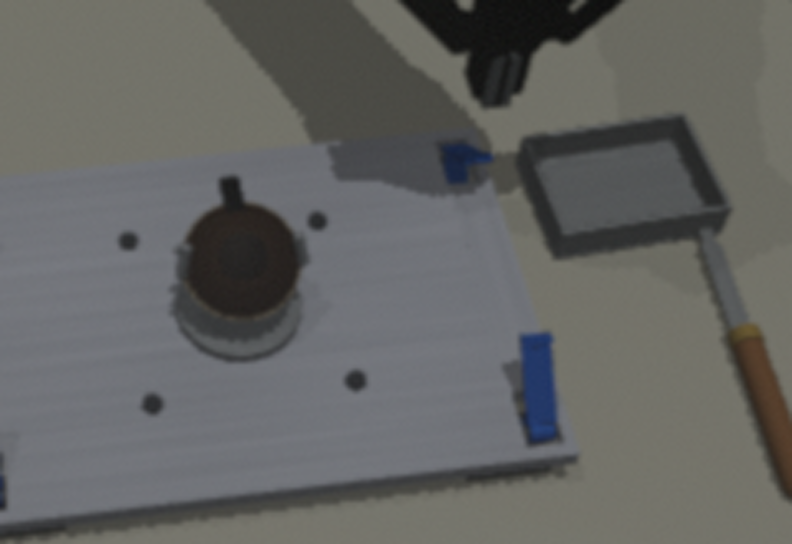

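View pics/wrist3.png

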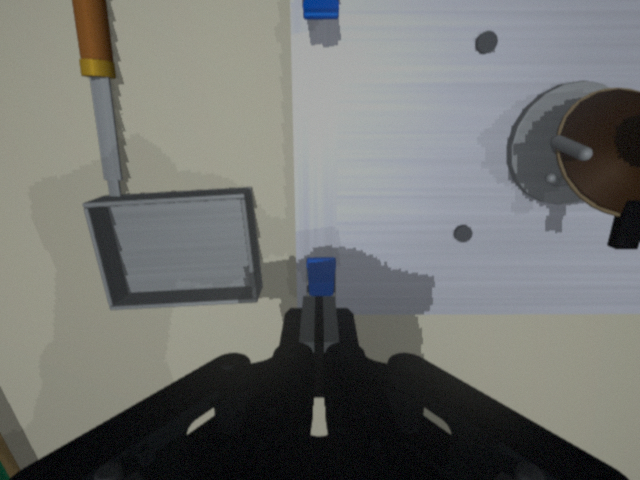

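The wrist view shows the fingertips lined up with tab c (columns 319 and 320) and the tin well clear. I fold it down now.

Request:
arm_command(increments=[[0,0,0.008,0,0,0],[0,0,0.016,0,0,0],[0,0,0.024,0,0,0],[0,0,0.032,0,0,0],[0,0,0.04,0,0,0],[0,0,0.048,0,0,0],[0,0,0.055,0,0,0],[0,0,0.061,0,0,0],[0,0,0.064,0,0,0],[0,0,0.066,0,0,0]])

```text
clock: 17.0
tool_pos: [522.2, 220.1, 45.9]
orientation: [-3.129, 0.263, -0.007]
ft_force: [0.6, -1.4, 19.9]
width: -0.003
```

```bash
python3 nx.py -67.5 133 46.3
```

```text
17.0 [522.21 220.14  45.93] [-3.129  0.263 -0.007] F [ 0.58 -1.43 19.88]
tgt [519.7 220.3  46.3] [-0.0025  0.0002 -0.0004] [-0.1  -0.24 -0.09]
```

Request:
arm_command(increments=[[0,0,0.0005,0,0,0],[0,0,0.001,0,0,0],[0,0,0.0015,0,0,0],[0,0,0.0015,0,0,0],[0,0,0.0015,0,0,0],[0,0,0.0015,0,0,0],[0,0,0.0015,0,0,0],[0,0,0.0015,0,0,0],[0,0,0.0015,0,0,0],[0,0,0.0015,0,0,0]])

```text
clock: 18.25
tool_pos: [522.2, 220.1, 45.9]
orientation: [-3.128, 0.264, -0.007]
ft_force: [1.1, -1.5, 18.5]
width: -0.002
```

```bash
python3 nx.py -78 97 46.3
```

```text
18.25 [522.22 220.14  45.86] [-3.128  0.264 -0.007] F [ 1.14 -1.54 18.53]
tgt [503.4 186.6  46.3] [-0.013   0.0362 -0.0006] [-0.14 -0.25 -0.1 ]
```

Request:
arm_command(increments=[[0,0,-0.02,0,0,0],[0,0,-0.045,0,0,0],[0,0.01,-0.07,0,0,0],[-0.011,0.036,-0.07,0,0,0],[-0.011,0.036,-0.07,0,0,0],[-0.011,0.036,-0.07,0,0,0],[-0.011,0.036,-0.07,0,0,0],[-0.011,0.036,-0.07,0,0,0],[-0.011,0.036,-0.06,0,0,0],[-0.011,0.036,-0.06,0,0,0]])

```text
clock: 19.5
tool_pos: [502.2, 186.3, 102.5]
orientation: [3.13, -0.262, -0.003]
ft_force: [-0.5, -1.3, -0.0]
width: 0.001
```

```bash
python3 nx.py -78 97 52
python3 - <<'E'
from h import *
from workcell import arm
for n in("scene","wrist"):
    p=arm.capture(n);c=p["color"][:,:,::-1]
    if n=="scene":c=cv2.resize(c[140:305,265:505],None,fx=3.3,fy=3.3,interpolation=cv2.INTER_CUBIC)
    cv2.imwrite(f"pics/{n}4.png",c)
E
```

```text
19.5 [502.23 186.25 102.49] [ 3.13e+00 -2.62e-01 -3.00e-03] F [-0.52 -1.33 -0.  ]
tgt [503.4 186.6  52. ] [ 0.0011 -0.0006  0.0505] [ 0.06  0.1  -0.04]
```

View pics/scene4.png

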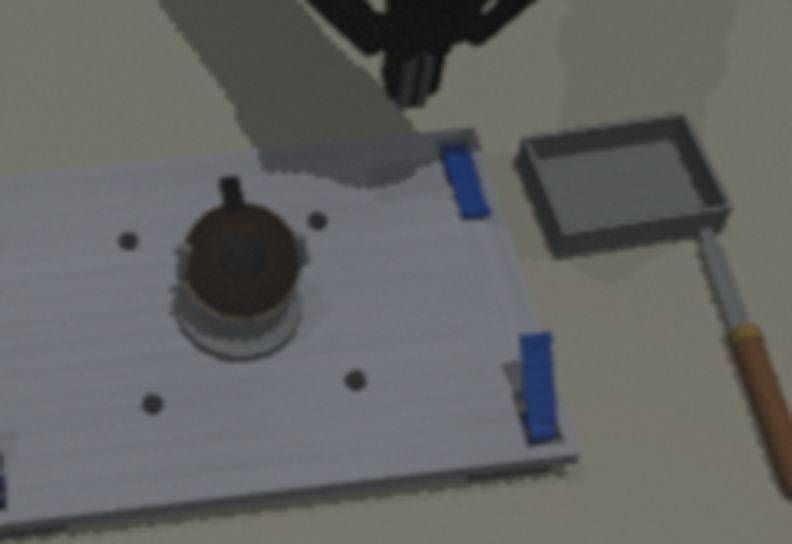

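View pics/wrist4.png

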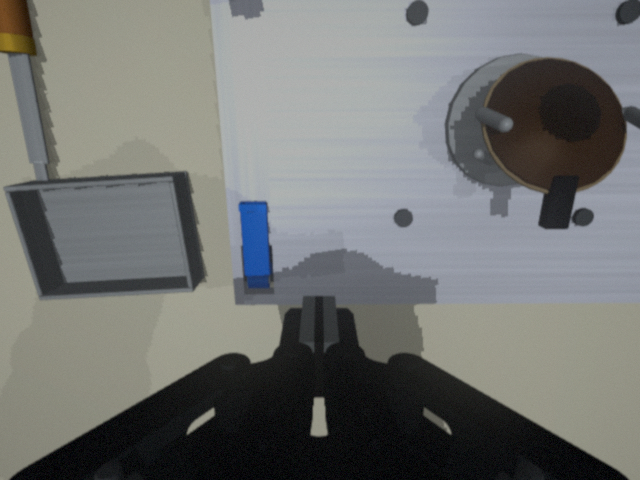

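The scene view shows tab c lying flat at (465,182), with the tip of the tab pressed on the plate; its neighbour still stands. Now I re-press corner c.

Request:
arm_command(increments=[[0.001,0,0.015,0,0,0],[0.001,0,0.03,0,0,0],[0.001,0,0.042,0,0,0],[0.001,0,0.05,0,0,0],[0.001,0,0.054,0,0,0],[0.001,0,0.057,0,0,0],[0.001,0,0.058,0,0,0],[0.001,0,0.059,0,0,0],[0.001,0,0.06,0,0,0],[0.001,0,0.06,0,0,0]])

```text
clock: 20.85
tool_pos: [503.9, 186.2, 43.6]
orientation: [-3.131, 0.262, -0.0]
ft_force: [0.3, 0.2, -0.4]
width: 0.001
```

```bash
python3 nx.py -78 97 46.3
```

```text
20.85 [503.92 186.21  43.57] [-3.131  0.262 -0.   ] F [ 0.3   0.23 -0.4 ]
tgt [503.4 186.6  46.3] [-0.0006 -0.0003 -0.0027] [-0.   -0.   -0.05]
```

Request:
arm_command(increments=[[0,0,0.0005,0,0,0],[0,0,0.001,0,0,0],[0,0,0.0015,0,0,0],[0,0,0.002,0,0,0],[0,0,0.002,0,0,0],[0,0,0.002,0,0,0],[0,0,0.002,0,0,0],[0,0,0.002,0,0,0],[0,0,0.002,0,0,0],[0,0,0.002,0,0,0]])

```text
clock: 22.1
tool_pos: [504.0, 186.3, 42.8]
orientation: [-3.13, 0.262, -0.0]
ft_force: [-2.3, 0.4, 13.0]
width: 0.004
```

```bash
python3 nx.py -78 97 46.3
```

```text
22.1 [503.99 186.28  42.84] [-3.13   0.262 -0.   ] F [-2.3   0.42 12.98]
tgt [503.4 186.6  46.3] [-0.0007 -0.0002 -0.0035] [-0.04 -0.01 -0.06]
```

Corner c is now firm: z is 42.8 at 13 N, where it was 41.0 at 3.9 N before. I back away.

Request:
arm_command(increments=[[0,0,-0.02,0,0,0],[0,0,-0.05,0,0,0],[0,0,-0.09,0,0,0],[0,0,-0.13,0,0,0],[0,0,-0.17,0,0,0],[0,-0.04,-0.2,0,0,0],[0,-0.09,-0.2,0,0,0],[0,-0.14,-0.2,0,0,0],[0,-0.19,-0.2,0,0,0],[0,-0.2,-0.2,0,0,0]])

```text
clock: 23.35
tool_pos: [536.1, 388.6, 241.0]
orientation: [-3.129, 0.252, 0.001]
ft_force: [-0.2, -0.3, -0.8]
width: 0.001
```

Request:
arm_command(increments=[[0,0,0,0,0,0],[0,0,0,0,0,0],[0,0,0,0,0,0],[0,0,0,0,0,0],[0,0,0,0,0,0],[0,0,0,0,0,0],[0,0,0,0,0,0],[0,0,0,0,0,0],[0,0,0,0,0,0],[0,0,0,0,0,0]])

```text
clock: 24.6
tool_pos: [537.2, 383.5, 241.5]
orientation: [3.131, -0.262, -0.0]
ft_force: [-1.1, 1.0, -0.1]
width: 0.004
```

```bash
python3 nx.py
python3 - <<'E'
from h import *
from workcell import arm
p=arm.capture("scene");c=p["color"][:,:,::-1]
cv2.imwrite("pics/scene5.png",cv2.resize(c[140:320,180:505],None,fx=2.4,fy=2.4,interpolation=cv2.INTER_CUBIC))
E
```

```text
24.6 [537.17 383.45 241.49] [ 3.131 -0.262 -0.   ] F [-1.12  1.05 -0.13]
```

View pics/scene5.png

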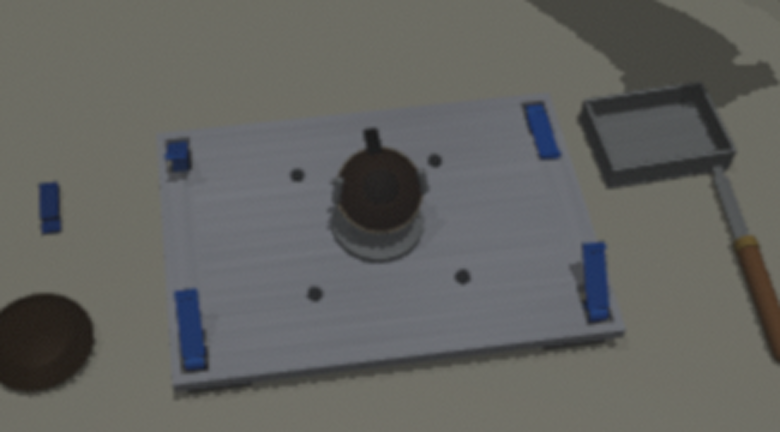

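The picture shows tab c flat at (541,130), the other three tabs standing, everything else undisturbed and the arm clear.

```bash
python3 -c "
from workcell import arm
print(arm.job_done())"
```

```text
the job is handed in; nothing more can be done
None
```

The rocking corner was c (the plate's −x, +y side by my fit). Its shim tab now lies flat, the corner is firm, and I have handed the job in.

- **Finding it:** I pressed b, then a, then c. Corners b and a moved only about 0.3 mm as the force rose from about 5 N to 15–18 N. Corner c dipped about 2 mm at 3.9 N. I did not press d, since c had already given.
- **Shimming:** I folded tab c down and pressed it with about 19 N. The fingertips stopped 0.4 mm below the height expected for a flat tab.
- **Last checks:** Pressing c again, the fingertips stood at plate-top height (TCP z 42.8 mm) at 13 N, against 41.0 mm at 3.9 N before. The final picture shows tab c flat, the other three standing, and the tin, oyster, peg and opener apparently where they were. The arm was about 200 mm up and off to the side, with no contact force, after 24.6 s.

The plate's position fitted the two cameras to only 1–2 pixels (2–4 mm), with no sign of trouble in the pressing. The a/b/c/d names could be turned by half a turn, because the plate looks the same both ways; this does not change which physical corner was shimmed.

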